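# Slide the disc carriage under the probe

## Task

Bring the ceramic disc under the probe: press down the thumb plate in the middle of the braked carriage to free it, keep it pressed while you push the carriage along the rail until its nose rests on the stop pin of the probe bracket, then let the plate spring up so that the brake holds the carriage there. Never force the carriage along against its brake, and push gently, since the bracket is only clamped and must not shift from its setting. The disc rides untouched in its seat, and the vial, dish, flange and tweezers stay where they are.

Things in the scene. Friction and masses are not known exactly. Their poses are not given: they have to be found in the camera images.
- rail: (All sizes here are in mm.) Straight aluminium rail screwed to the bench, 410 long x 64 wide, top 32 above the bench. Origin: centre of its underside, on the bench. Its y axis runs along the rail, from the carriage towards the probe bracket (the pushing direction); its x axis lies across the rail, z up. An engraved 10 mm scale runs along its -x edge.
- carriage (a joint): Black carriage on the rail, 148 long x 48 wide, flat top 43 above the bench. Joint value: m travelled along the rail's +y from its starting place, 0 at the start. It cannot leave the rail. Without the brake it slides with 1 to 2 N. The brake holds it against about 20 N.
- thumb_plate (a joint): Sprung steel thumb plate in the middle of the carriage. Joint value: m pressed down; about 0 up (brake on), 0.005 fully down (hard stop). It starts to move at about 6 N and takes about 9 N fully down; the brake is free once it is pressed 2 mm or more, and grips again as soon as the plate is let up.
- thumb_top (a point): Centre of the thumb plate's top face, 56 above the bench when up; it moves with the carriage and the plate. The face is 52 across the rail x 54 along it, level; along it, between two raised lips, 45 are clear. The lips are 4 high and run across the rail, so that a fingertip between them can push. The axes are those of the rail.
- nose (a point): Middle of the carriage's flat leading face (the face that meets the stop pin), 78 ahead of the thumb plate's centre, 38 above the bench. The axes are those of the rail.
- seat (a point): Centre of the round disc seat on the carriage's top, 55 ahead of the thumb plate's centre, 43 above the bench. The seat's rim stands 3 high, 30 outside diameter. The axes are those of the rail.
- bracket (a joint): Aluminium probe bracket clamped on the rail, 50 wide x 36 long, its highest screw 67 above the bench. Joint value: m along the rail, only for telling whether it has shifted. Its clamp holds it against about 30 N; a harder push shifts it.
- stop_pin (a point): Tip of the steel stop pin (9 diameter) that stands out 5 from the bracket towards the carriage, 38.5 above the bench. The carriage has arrived when its nose touches this tip. The axes are those of the rail.
- probe_tip (a point): Sensor under the free end of the probe strip, 54 above the bench, 23 from the pin's tip towards the carriage. The strip, 10 wide, ends 29 from the pin's tip and is 57 high. With the carriage at the stop the disc's centre lies right under this point, with 5 of air between. The axes are those of the rail.
- ceramic_disc: Black ceramic disc, 23 diameter x 6, loose in the carriage's seat. Origin: centre of its underside, 43 above the bench. Round the rail, fixed and in the way of low moves: about 300 to the right (-y) of its middle a blue case with its clear lid standing open, 210 high, and past its bracket end a grey foam vessel 242 high.
- vial: White snap-lid vial, 36 diameter x 46, standing near the rail. Origin: centre of its underside.
- petri_dish: Clear dish, 62 diameter x 13, near the rail. Origin: centre of its underside.
- copper_flange: Small copper flange, 27 diameter x 14, near the rail. Origin: centre of its underside.
- tweezers: White plastic tweezers, 13 x 122 x 10, lying near the rail along their own y. Origin: centre of their underside.

How it is judged (in metres and radians):
On the way, in this order (a step that is already met when the one before it is completed fails the run):
1. the thumb plate is pressed and frees the brake before the carriage moves off (value of joint thumb_plate above 0.002 m and value of joint carriage below 0.008 m), for 0.05 s.
2. the carriage travels with the plate pressed (value of joint thumb_plate above 0.001 m and value of joint carriage above 0.02 m and velocity of joint carriage above 0.003 m/s), for 0.1 s.
3. the carriage's nose meets the stop pin (y of nose in the frame of stop_pin above -0.003 m), for 0.1 s.
At the end, for the whole second after the job is handed in: The carriage's nose is within 3 mm of the stop pin's tip, the thumb plate is up (within 1 mm) with the brake on, the bracket is within 3 mm of where it was set, and the disc lies at rest in its seat within 6 mm of the point under the probe (y of nose in the frame of stop_pin above -0.003 m and value of joint thumb_plate below 0.001 m and distance of stop_pin from where it was at the start of the episode below 0.003 m and horizontal distance between ceramic_disc and probe_tip below 0.006 m and height (world z) of ceramic_disc below 0.045 m and linear speed of ceramic_disc below 0.01 m/s); the robot touches nothing.
It fails at once if the carriage is forced along against its brake, with the thumb plate up (value of joint thumb_plate below 0.0008 m and (velocity of joint carriage above 0.008 m/s or velocity of joint carriage below -0.03 m/s)).
It fails at once if the bracket is shifted by more than 3 mm (distance of stop_pin from where it was at the start of the episode above 0.003 m).
It fails at once if the disc is touched by the robot, lifted or out of its seat (contact force between any of the arm, the fingers and ceramic_disc above 0.3 N or distance between ceramic_disc and seat above 0.005 m).
It fails at once if the vial, dish, flange or tweezers are lifted or moved by more than 15 mm (distance of any of vial, petri_dish, copper_flange, tweezers from where it was at the start of the episode above 0.015 m).
It also fails if it takes over 45 s, if anything falls off the work surface, if the arm or the gripper's body presses on something with over 40 N, if the wrist force passes 120 N, or if a joint passes its speed limit or range.

## Robot

A 6-joint arm with a two-finger parallel gripper is mounted at the origin on the work surface; the furniture and walls round the work are solid. World frame = base frame: x ahead of the robot, y to its left, z up, the work surface at z = 0. Lengths are in mm, angles in rad, forces in N, time in s.
With the tool pointing down it reaches from about 375 to 900 mm from the base axis. Payload 3.1 kg.
Tool frame: the origin (TCP) lies at the very end of the fingers, on their centre line; the grasp point (between the pads) lies 19 mm behind it; z points along the fingers, y is the line along which they close (so a half turn about z gives the same grasp; the last joint's range is limited). The gripper opens to 87 mm and grips with 3 to 60 N. Pads are 19 mm wide; open, the fingers measure 117 mm over their backs; the gripper's body (75 mm by 190 mm) begins 51 mm behind the grasp point.
Start: joints at [1.036, 0.527, 1.433, -0, 1.181, -0.178], TCP at [217.671, 585.846, 185.148] pointing down, gripper open.
Joint ranges: [-3.08, 3.08], [-0.75, 2.2], [0.22, 2.44], [-1.43, 4.57], [0, 2.65], [-2.85, 2.85]. Speed limits (rad/s): [2.79, 2.79, 3.14, 3.14, 3.14, 3.14].

## Interface

Orientations are given as a 3x3 rotation matrix whose columns are the frame's x, y, z axes.
In Python, from cell import robot, read_camera, calibration gives the robot as it stands.
- The arm moves only by the tool apply_moves, never from a script. Its arguments are lists of equal length, an entry for each row: "claw": the closure, from 0 (fully open) to 1 (shut); "offset": the shift along the world's x, y, z in mm, a list of three; "delta_rot": the turn, a rotation vector about the world's x, y, z in degrees, a list of three. In form: {"claw": [claw, ...], "offset": [[tx, ty, tz], ...], "delta_rot": [[rx, ry, rz], ...]}. A call has 1 to 12 rows; each row is the pose to reach, as a shift and turn from the pose commanded when the call began; what a row does not reach only later rows make up. A row lasts 1/12 s, in which the tool goes at most 41.7 mm and 7.16 degrees, less where a joint would pass 70% of its speed; a pose out of reach is approached as far as the arm can. A call with a gripper value outside its range is refused whole. The fingers move at their own pace and stop on an object; "force" is the grip in N (left out, the last holds). Time passes only in rows, so rows that repeat a pose let the fingers close. It gives the time, the measured TCP pose, the force, the opening and the grip force at its end, in the units of the state.
- robot.get_obs(): the state, without advancing time (a new reading comes with each control period).
- read_camera(name): name is "scene" or "side" or "wrist"; returns the picture (400x640x3 uint8, red, green, blue); there is no depth.
- calibration(name): a dict with "K" (3x3 intrinsics, pixels), "T" (4x4, takes a point from camera to world coordinates); the wrist camera has in their place "hand_eye" (4x4, takes a point from camera to tool coordinates, whose origin is the TCP and whose axes are the flange's). Camera axes: x right, y down, z forward; pixel columns grow to the right and rows downward; lengths in mm; the calibration is good to about 2 mm. A picture is of the moment at which its call begins: read the wrist's pose just before it. calibration takes no time and is no camera call.
- robot.job_done(): hands the job in; it is judged then, once.
The state is a dict: "time_s": time; "qpos": joint angles; "dq": joint speeds; "effort": joint torques, N m; "ee_pos": TCP position; "eef_rot": TCP orientation; "wrist_force": force on the tool from outside, world axes, zero at the start; "ft_torque": the same for the moment, N m; "width": opening from 0.0 (shut) to 1.0 (fully open); "grasp_force": force on a finger pad.
Only numpy, scipy, OpenCV 4.12 (cv2) and the standard library are available. Lean on these libraries where they do the work, as an engineer would, in place of code of your own. Each camera call takes 0.05 s, during which the arm holds its last target. There are 200 camera calls.

## Working session

There is one attempt and no reset: what is moved stays moved. The work goes in short steps, Python scripts to look and compute and a tool call to move; the robot and the scene stay as the last step left them, time stands still between calls to the robot, and variables do not carry over. Pictures are saved under pics/ and viewed, at most 10 in all, crops included, and the job is handed in when it is done.

Besides the shell and the picture viewer there is one more tool, called after "Call:" as name(argument=value, ...), one argument or row to a line, values as JSON. apply_moves: Moves the arm, as the interface text tells. Its arguments: {"type":"object","properties":{"claw":{"type":"array","items":{"type":"number"}},"offset":{"type":"array","items":{"type":"array","items":{"type":"number"}}},"delta_rot":{"type":"array","items":{"type":"array","items":{"type":"number"}}},"force":{"type":"number"}},"required":["claw","offset","delta_rot"]}

```bash
mkdir -p pics
python3 - <<'E'
from cell import robot, read_camera, calibration
import cv2, numpy as np
np.set_printoptions(precision=3,suppress=True)
o=robot.get_obs(); print(o)
for n in ["scene","side","wrist"]:
    im=read_camera(n); cv2.imwrite(f"pics/{n}0.png",im[:,:,::-1]); print(n,calibration(n))
E
```

```text
{'time_s': 0.0, 'qpos': array([ 1.036,  0.528,  1.434, -0.   ,  1.181, -0.179]), 'dq': array([-0.   ,  0.   , -0.   ,  0.001,  0.   ,  0.002]), 'effort': array([  0.   , -44.004, -17.66 ,   0.063,   0.058,  -0.   ]), 'ee_pos': array([217.285, 585.154, 184.193]), 'eef_rot': array([[-0.937,  0.348, -0.001],
       [ 0.348,  0.937, -0.002],
       [ 0.   , -0.002, -1.   ]]), 'wrist_force': array([0.757, 0.731, 0.106]), 'ft_torque': array([-0.048, -0.026, -0.02 ]), 'grasp_force': 0.0, 'width': 1.0009988490120674}
scene {'K': array([[419.605,   0.   , 321.091],
       [  0.   , 419.605, 194.733],
       [  0.   ,   0.   ,   1.   ]]), 'T': array([[ -0.528,  -0.468,   0.709, -43.768],
       [ -0.849,   0.281,  -0.447, 415.909],
       [  0.01 ,  -0.838,  -0.546, 541.705],
       [  0.   ,   0.   ,   0.   ,   1.   ]])}
side {'K': array([[485.769,   0.   , 312.573],
       [  0.   , 485.769, 201.971],
       [  0.   ,   0.   ,   1.   ]]), 'T': array([[   0.976,   -0.132,    0.172,  384.008],
       [  -0.217,   -0.558,    0.801, -648.681],
       [  -0.009,   -0.819,   -0.574,  542.897],
       [   0.   ,    0.   ,    0.   ,    1.   ]])}
wrist {'K': array([[296.601,   0.   , 323.732],
       [  0.   , 296.601, 203.209],
       [  0.   ,   0.   ,   1.   ]]), 'hand_eye': array([[   0.001,   -0.952,   -0.307,   85.816],
       [   1.   ,    0.001,   -0.   ,   -0.031],
       [   0.001,   -0.307,    0.952, -199.971],
       [   0.   ,    0.   ,    0.   ,    1.   ]])}
```

View pics/scene0.png

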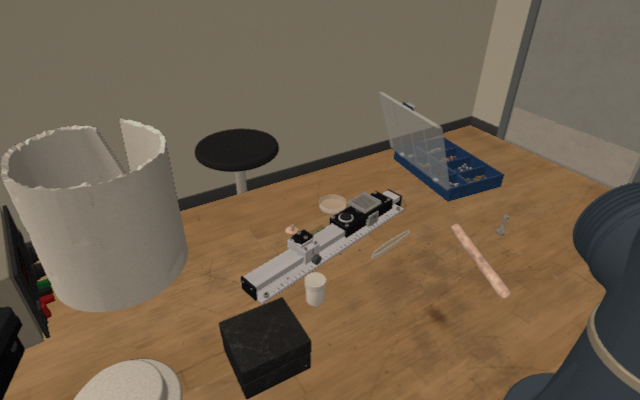

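View pics/side0.png

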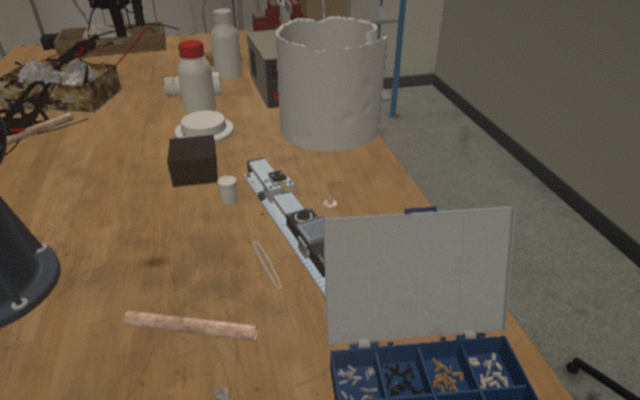

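View pics/wrist0.png

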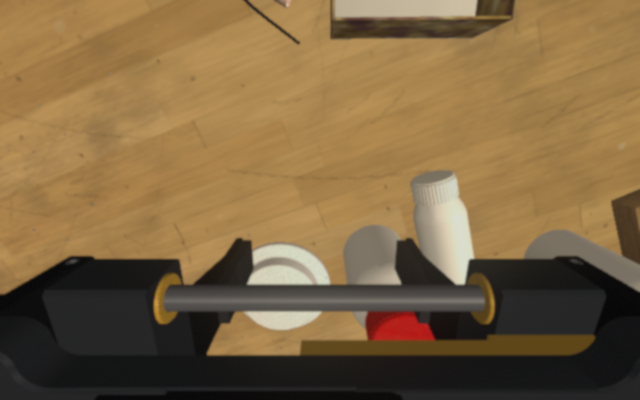

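The scene view shows the rail running from about (255,290) at the bracket end to (395,200). The thumb plate is near (366,203), the seat near (346,217), the bracket near (303,243), the vial at (315,290) and the tweezers at (390,244). The side view shows the plate partly hidden behind the lid at (312,232). The wrist camera looks away from the rail. I'll enlarge the scene view for exact pixels.

```bash
cat > h.py <<'E'
from cell import robot, read_camera, calibration
import cv2, numpy as np
np.set_printoptions(precision=2,suppress=True)
def ray(name,uv,z,o=None):
    c=calibration(name)
    if name=="wrist":
        T=np.eye(4);T[:3,:3]=o["eef_rot"];T[:3,3]=o["ee_pos"];T=T@c["hand_eye"]
    else: T=c["T"]
    d=T[:3,:3]@np.linalg.inv(c["K"])@np.array([uv[0],uv[1],1.]); p=T[:3,3]
    return p+d*(z-p[2])/d[2]
E
python3 - <<'E'
from h import *
im=cv2.imread("pics/scene0.png")[180:310,230:420]
cv2.imwrite("pics/crop1.png",cv2.resize(im,None,fx=4.2,fy=4.2,interpolation=cv2.INTER_CUBIC))
for n,uv,z in [("plate",(366,203),56),("seat",(346,217),46),("bracket",(303,243),60),("vial",(315,278),46),("railend",(395,200),32),("dish",(333,205),10)]: print(n,ray("scene",uv,z))
for n,uv,z in [("plate",(312,232),56),("seat",(303,214),46)]: print(n,ray("side",uv,z))
E
```

```text
plate [513.06 -45.01  56.  ]
seat [505.11  10.13  46.  ]
bracket [464.42 132.41  60.  ]
vial [390.38 152.06  46.  ]
railend [ 517.19 -129.46   32.  ]
dish [597.51 -20.34  10.  ]
plate [511.18 -50.77  56.  ]
seat [509.42  13.56  46.  ]
```

View pics/crop1.png

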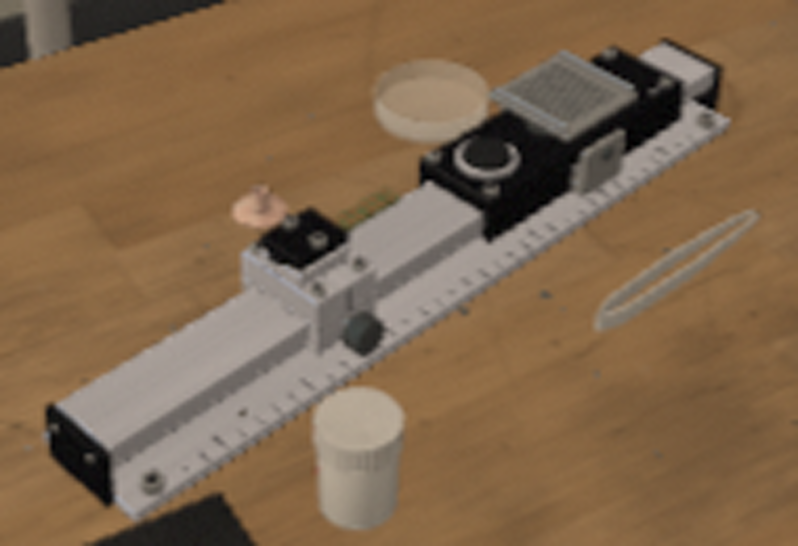

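The crop shows the plate centre at crop (566,95), the seat with the disc at (487,155), and the bracket at (310,260). The vial is at (358,440), the flange at (262,205) and the dish at (430,100). Nothing blocks the space above the plate. Next I'll get the rail direction and the vessel's position.

Run:
```python
from h import *
c=lambda p:(230+p[0]/4.2-.4,180+p[1]/4.2-.4)
for z in (4,8):
    a=ray("scene",c((135,512)),z);b=ray("scene",c((728,122)),z);d=b-a;print(z,a,b,np.linalg.norm(d),np.degrees(np.arctan2(-d[1],-d[0])))
P=ray("scene",c((566,95)),56);S=ray("scene",c((487,152)),49);print(P,S,np.linalg.norm((P-S)[:2]))
for v in [(280,125),(380,135),(330,147)]: print("vessel base",ray("side",v,0))
print("vessel top",ray("side",(330,45),242), ray("scene",(87,155),242))
```

```text
4 [426.1  235.23   4.  ] [ 511.86 -151.9     4.  ] 396.51428839890974 102.49082005536012
8 [422.6  236.58   8.  ] [ 507.72 -147.67    8.  ] 393.5646117704683 102.4908200553601
[517.12 -43.83  56.  ] [505.63  11.01  49.  ] 56.035395931241986
vessel base [540.54 458.47   0.  ]
vessel base [767.13 347.47   0.  ]
vessel base [634.77 317.21   0.  ]
vessel top [627.23 298.43 242.  ] [621.32 416.1  242.  ]
```

Call:
apply_moves(
  claw=[1, 1, 1, 1, 1, 1, 1, 1, 1, 1, 1, 1],
  offset=[
    [0, 0, 38],
    [0, 0, 76],
    [0, 0, 114],
    [0, 0, 150],
    [16, -34, 150],
    [32, -68, 150],
    [48, -102, 150],
    [64, -136, 150],
    [80, -170, 150],
    [96, -204, 150],
    [112, -238, 150],
    [128, -272, 150],
  ],
  delta_rot=[
    [0, 0, 0],
    [0, 0, 0],
    [0, 0, 0],
    [0, 0, 0],
    [0, 0, -3],
    [0, 0, -6],
    [0, 0, -9],
    [0, 0, -12],
    [0, 0, -15],
    [0, 0, -18],
    [0, 0, -21],
    [0, 0, -24],
  ],
  force=20,
)

```text
time_s: 1.15
ee_pos: [345.7, 312.0, 335.0]
eef_rot: [[-0.713, 0.701, -0.0], [0.701, 0.713, -0.0], [0.0, -0.0, -1.0]]
wrist_force: [1.2, -0.1, -0.0]
width: 0.175
grasp_force: 0.0
```

Call:
apply_moves(
  claw=[1, 1, 1, 1, 1, 1, 1, 1, 1, 1, 1, 1],
  offset=[
    [16, -34, 0],
    [32, -68, 0],
    [48, -102, 0],
    [64, -136, 0],
    [80, -170, 0],
    [96, -204, 0],
    [112, -238, 0],
    [128, -272, 0],
    [144, -306, 0],
    [160, -336, -30],
    [168, -358, -70],
    [168, -358, -110],
  ],
  delta_rot=[
    [0, 0, -3],
    [0, 0, -6],
    [0, 0, -9],
    [0, 0, -12],
    [0, 0, -15],
    [0, 0, -18],
    [0, 0, -21],
    [0, 0, -24],
    [0, 0, -27],
    [0, 0, -30],
    [0, 0, -33],
    [0, 0, -33],
  ],
)

```text
time_s: 2.15
ee_pos: [517.3, -48.2, 231.1]
eef_rot: [[-0.213, 0.977, 0.007], [0.977, 0.213, -0.004], [-0.005, 0.006, -1.0]]
wrist_force: [0.7, 0.3, -0.1]
width: 0.007
grasp_force: 0.0
```

Run:
```python
from h import *
o=robot.get_obs(); print(o)
im=read_camera("wrist"); cv2.imwrite("pics/w1.png",im[:,:,::-1])
c=lambda p:(230+p[0]/4.2-.4,180+p[1]/4.2-.4)
```

```text
{'time_s': 2.15, 'qpos': array([-0.31,  0.33,  1.64, -0.  ,  1.16, -0.52]), 'dq': array([-0.03,  0.57,  0.73,  0.04, -1.22, -0.09]), 'effort': array([ -0.36, -38.56, -18.64,  -0.1 ,   1.14,   0.16]), 'ee_pos': array([517.28, -48.25, 231.07]), 'eef_rot': array([[-0.21,  0.98,  0.01],
       [ 0.98,  0.21, -0.  ],
       [-0.01,  0.01, -1.  ]]), 'wrist_force': array([ 0.71,  0.27, -0.15]), 'ft_torque': array([-0.07,  0.01,  0.  ]), 'grasp_force': 0.0, 'width': 0.006843920137777071}
```

View pics/w1.png

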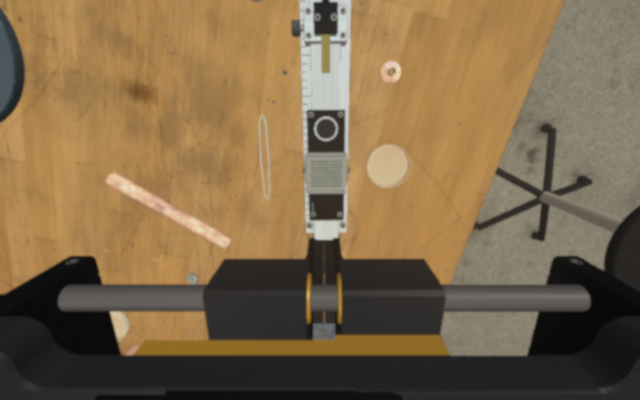

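The wrist view shows the rail upright in the image. The plate is centred near (326,173), the seat is at (326,128), the nose edge is at row 109, the strip runs over rows 38–72 and the bracket front is at row 38. The arm was still settling, so I'll let it settle and measure with an intensity profile.

Call:
apply_moves(
  claw=[1, 1, 1],
  offset=[
    [0, 0, 0],
    [0, 0, 0],
    [0, 0, 0],
  ],
  delta_rot=[
    [0, 0, 0],
    [0, 0, 0],
    [0, 0, 0],
  ],
)

```text
time_s: 2.45
ee_pos: [515.0, -43.4, 232.9]
eef_rot: [[-0.219, 0.976, 0.004], [0.976, 0.219, -0.001], [-0.002, 0.004, -1.0]]
wrist_force: [0.4, 0.2, -0.4]
width: 0.006
grasp_force: 0.0
```

Run:
```python
from h import *
o=robot.get_obs(); print(o["ee_pos"],o["eef_rot"],o["wrist_force"])
im=read_camera("wrist"); cv2.imwrite("pics/w2.png",im[:,:,::-1])
crop=im[0:250,270:400,::-1]; cv2.imwrite("pics/w2c.png",cv2.resize(crop[:245],(390*800//800,735))[:600])
g=cv2.cvtColor(im,cv2.COLOR_RGB2GRAY).astype(float)
print("rows",[int(v) for v in g[0:240,312:320].mean(1)])
for r in (165,175,185): print(r,[int(v) for v in g[r-2:r+3,295:360].mean(0)])
```

```text
[515.   -43.42 232.94] [[-0.22  0.98  0.  ]
 [ 0.98  0.22 -0.  ]
 [-0.    0.   -1.  ]] [ 0.37  0.17 -0.39]
rows [205, 205, 206, 206, 206, 206, 205, 201, 188, 164, 144, 138, 136, 135, 133, 129, 125, 123, 124, 133, 148, 161, 165, 163, 163, 164, 161, 154, 146, 144, 144, 143, 142, 141, 142, 142, 140, 138, 135, 133, 137, 150, 170, 190, 204, 205, 185, 146, 120, 135, 167, 188, 195, 197, 197, 198, 199, 200, 201, 201, 201, 201, 202, 202, 201, 201, 201, 201, 201, 201, 201, 200, 200, 200, 200, 199, 199, 199, 198, 198, 198, 198, 198, 199, 198, 198, 198, 198, 198, 198, 198, 198, 197, 197, 197, 197, 197, 197, 196, 196, 195, 194, 195, 197, 198, 198, 198, 198, 198, 198, 198, 198, 196, 186, 155, 105, 76, 79, 81, 79, 77, 73, 62, 57, 61, 71, 82, 91, 94, 94, 95, 96, 96, 96, 98, 100, 99, 96, 94, 92, 84, 73, 61, 53, 47, 46, 45, 45, 45, 45, 45, 45, 45, 45, 48, 67, 104, 136, 147, 142, 133, 138, 147, 148, 141, 131, 132, 135, 131, 134, 139, 137, 136, 138, 133, 132, 136, 132, 131, 136, 132, 131, 136, 132, 131, 136, 133, 132, 137, 136, 138, 146, 149, 146, 141, 140, 135, 111, 75, 50, 45, 43, 44, 44, 44, 46, 51, 
[... 438 characters left out ...]
 148, 147, 147, 148, 148, 147, 145, 145]
175 [136, 137, 138, 139, 138, 138, 139, 139, 133, 118, 113, 128, 138, 145, 151, 153, 149, 140, 134, 133, 134, 134, 133, 133, 133, 133, 132, 132, 133, 133, 133, 132, 132, 131, 131, 133, 134, 134, 134, 134, 134, 134, 135, 135, 134, 135, 136, 139, 146, 152, 154, 151, 141, 128, 121, 130, 143, 151, 154, 155, 156, 156, 157, 157, 155]
185 [140, 139, 138, 137, 138, 139, 140, 140, 140, 141, 146, 149, 145, 145, 150, 152, 148, 140, 133, 132, 132, 132, 132, 131, 131, 131, 131, 131, 131, 132, 132, 131, 131, 130, 130, 131, 132, 132, 132, 132, 132, 133, 133, 133, 133, 133, 135, 139, 147, 152, 154, 153, 150, 150, 154, 157, 158, 158, 159, 159, 159, 158, 156, 152, 150]
```

View pics/w2c.png

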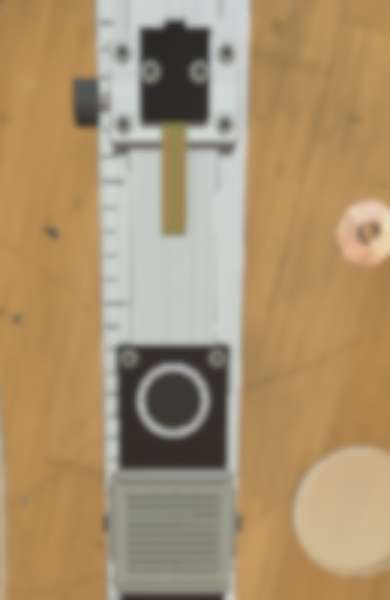

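The crop shows the plate spanning rows 155–198, the seat at about (327.6,133), the nose edge at row 114 and the strip end at about (328,78). The stop pin is 29 mm beyond the strip end.

Run:
```python
from h import *
o={"ee_pos":np.array([515,-43.42,232.94]),"eef_rot":robot.get_obs()["eef_rot"]}
print(o["eef_rot"])
u=np.array([np.cos(np.radians(102.5)),np.sin(np.radians(102.5)),0])
pts={}
for n,uv,z in [("front",(327.6,155.5),60),("back",(327.6,198.5),60),("left",(306.7,175),57),("right",(348.5,175),57),("seat",(327.6,133.3),46),("noseedge",(327.6,114.2),43),("strip",(328,78.3),57),("rail1",(301.5,40),32),("rail2",(304,220),32)]:
    pts[n]=ray("wrist",uv,z,o);print(n,pts[n],"along",pts[n]@u)
m=(pts["front"]+pts["back"])/2;print("plate",m,"len",(pts["front"]-pts["back"])@u)
print("seat-plate",(pts["seat"]-m)@u,"nose-plate",(pts["noseedge"]-m)@u)
print("travel",(pts["strip"]-m)@u+29-78)
d=pts["seat"]-m;print(np.degrees(np.arctan2(d[1],d[0])))
d=pts["strip"]-m;print(np.degrees(np.arctan2(d[1],d[0])))
```

```text
[[-0.22  0.98  0.01]
 [ 0.98  0.22 -0.  ]
 [-0.    0.   -1.  ]]
front [513.67 -15.53  60.  ] along -126.34421119157443
back [526.35 -70.59  60.  ] along -182.84273373546552
left [493.13 -46.45  57.  ] along -152.08209130397032
right [545.83 -34.59  57.  ] along -151.9079749358619
seat [508.05   9.91  46.  ] along -100.28340776512235
noseedge [502.88  32.57  43.  ] along -77.04999407719448
strip [493.99  72.2   57.  ] along -36.42865640120251
rail1 [453.23 108.87  32.  ] along 8.192151840612665
rail2 [ 502.73 -118.11   32.  ] along -224.11890771991716
plate [520.01 -43.06  60.  ] len 56.4985225438911
seat-plate 54.31006469839761 nose-plate 77.54347838632549
travel 69.16481606231747
102.7243463175718
102.72050114075012
```

The measurements agree with the given sizes: seat 54 mm and nose 77.5 mm ahead of the plate. The plate is at about (519,-43), the rail yaw is 102.6° and the travel is about 69 mm. I'll descend to hover just above the plate, 5 mm ahead of its centre.

Call:
apply_moves(
  claw=[1, 1, 1, 1, 1, 1, 1, 1, 1],
  offset=[
    [3, 5, -35],
    [3, 5, -70],
    [3, 5, -105],
    [3, 5, -130],
    [3, 5, -150],
    [3, 5, -160],
    [3, 5, -160],
    [3, 5, -160],
    [3, 5, -160],
  ],
  delta_rot=[
    [0, 0, 0],
    [0, 0, 0],
    [0, 0, 0],
    [0, 0, 0],
    [0, 0, 0],
    [0, 0, 0],
    [0, 0, 0],
    [0, 0, 0],
    [0, 0, 0],
  ],
)

```text
time_s: 3.25
ee_pos: [518.3, -38.9, 72.5]
eef_rot: [[-0.219, 0.976, 0.004], [0.976, 0.219, -0.001], [-0.002, 0.004, -1.0]]
wrist_force: [-0.2, 0.1, -0.1]
width: 0.003
grasp_force: 0.0
```

Run:
```python
from h import *
o=robot.get_obs(); print(o["ee_pos"],o["eef_rot"],o["wrist_force"])
im=read_camera("wrist"); cv2.imwrite("pics/w3.png",cv2.resize(im[60:290,220:430,::-1],None,fx=2.6,fy=2.6))
```

```text
[518.31 -38.93  72.51] [[-0.22  0.98  0.  ]
 [ 0.98  0.22 -0.  ]
 [-0.    0.   -1.  ]] [-0.23  0.08 -0.09]
```

View pics/w3.png

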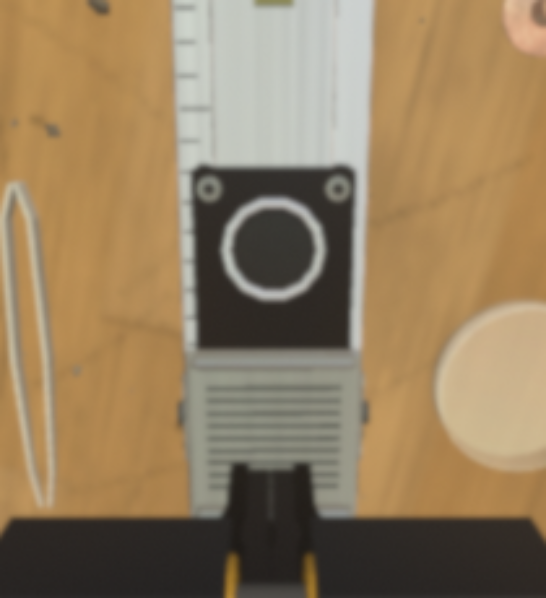

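The fingertips are centred across the plate. The front lip's outer edge is at crop row 352, image row 195, and the finger's front face is behind it. I'll check the gap.

Run:
```python
from h import *
o=robot.get_obs()
u=np.array([np.cos(np.radians(102.6)),np.sin(np.radians(102.6)),0])
for n,r,z in [("lip outer",350,60),("seat",249,46),("nose",168,43)]:
    p=ray("wrist",(220+274/2.6,60+r/2.6),z,o);print(n,p,(p-o["ee_pos"])@u)
```

```text
lip outer [513.59 -15.99  60.  ] 23.472602756226934
seat [507.78  10.13  46.  ] 50.22837355813945
nose [502.76  32.41  43.  ] 73.06556584871664
```

The TCP is 5 mm ahead of the plate centre, as planned. Now I'll press straight down.

Call:
apply_moves(
  claw=[1, 1, 1, 1, 1, 1, 1, 1, 1],
  offset=[
    [0, 0, -7],
    [0, 0, -13],
    [0, 0, -15],
    [0, 0, -16],
    [0, 0, -17],
    [0, 0, -18],
    [0, 0, -19],
    [0, 0, -19.5],
    [0, 0, -19.5],
  ],
  delta_rot=[
    [0, 0, 0],
    [0, 0, 0],
    [0, 0, 0],
    [0, 0, 0],
    [0, 0, 0],
    [0, 0, 0],
    [0, 0, 0],
    [0, 0, 0],
    [0, 0, 0],
  ],
)

```text
time_s: 4.05
ee_pos: [516.5, -38.7, 51.0]
eef_rot: [[-0.218, 0.976, -0.0], [0.976, 0.218, 0.0], [0.0, -0.0, -1.0]]
wrist_force: [-0.8, -0.6, -0.1]
width: 0.008
grasp_force: 0.0
```

Run:
```python
from h import *
o=robot.get_obs(); print(o)
im=read_camera("side");im2=read_camera("scene")
a=cv2.resize(im[180:300,250:370,::-1],(400,400));b=cv2.resize(im2[150:270,300:420,::-1],(400,400))
cv2.imwrite("pics/s4.png",np.hstack([a,b]))
o=robot.get_obs(); print(o["ee_pos"],o["wrist_force"])
```

```text
{'time_s': 4.05, 'qpos': array([-0.29,  0.59,  1.82, -0.  ,  0.73, -0.51]), 'dq': array([-0., -0., -0., -0.,  0., -0.]), 'effort': array([ -0.01, -38.96,  -9.78,   0.03,   0.06,   0.  ]), 'ee_pos': array([516.45, -38.67,  51.01]), 'eef_rot': array([[-0.22,  0.98, -0.  ],
       [ 0.98,  0.22,  0.  ],
       [ 0.  , -0.  , -1.  ]]), 'wrist_force': array([-0.77, -0.6 , -0.08]), 'ft_torque': array([-0.1 , -0.01,  0.06]), 'grasp_force': 0.0, 'width': 0.008253179498261192}
[516.54 -38.71  51.13] [0.25 0.2  0.01]
```

View pics/s4.png

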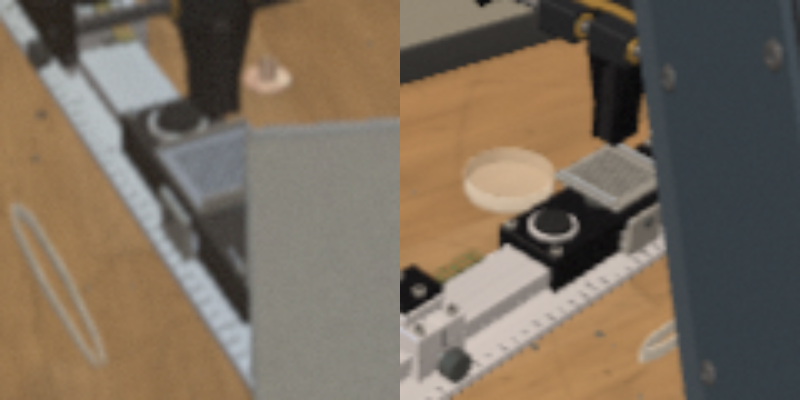

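The scene view (right) shows the fingertip at crop (617,140), apparently above the plate at (617,170). The side view (left) shows the tip at (213,112) with the plate at (205,165). I'll triangulate the tip against the reported TCP.

Run:
```python
from h import *
S={n:calibration(n) for n in("scene","side")}
def P(n): c=S[n];return c["K"]@np.linalg.inv(c["T"])[:3]
def tri(a,b):
    X=cv2.triangulatePoints(P("scene"),P("side"),np.array(a,float),np.array(b,float));return (X[:3]/X[3]).ravel()
sc=lambda x,y:(300+(x-400)*.3,150+y*.3); sd=lambda x,y:(250+x*.3,180+y*.3)
print("tip",tri(sc(614,140),sd(213,113)))
print("seat",tri(sc(553,224),sd(180,118)))
print("plate front-left corner",tri(sc(556,178),sd(158,152)))
def pr(n,X): q=P(n)@np.r_[X,1];return q[:2]/q[2]
for X in ([516.5,-38.7,51],[516.5,-38.7,70],[519,-43,60]):
    a=pr("scene",X);b=pr("side",X);print(X,"scene crop",400+(a[0]-300)/.3,(a[1]-150)/.3,"side crop",(b[0]-250)/.3,(b[1]-180)/.3)
```

```text
tip [516.57 -40.25  83.19]
seat [509.16   9.21  44.67]
plate front-left corner [506.5   -8.84  53.11]
[516.5, -38.7, 51] scene crop 607.9581902952291 183.5991428782082 side crop 212.0534441292608 164.8062908336385
[516.5, -38.7, 70] scene crop 609.9429935354447 158.05347801229755 side crop 211.73292101757397 133.88040191848984
[519, -43, 60] scene crop 612.066494579927 167.64485670474292 side crop 218.86985152552504 154.82973667994895
```

Both views put the fingertip at about z = 83, although the TCP reads 51, and the force is zero. The closed fingertips really do end about 30 mm short of the stated TCP. I'll go by sight and force and descend further under guard.

Call:
apply_moves(
  claw=[1, 1, 1, 1, 1],
  offset=[
    [1, 0, -5],
    [1, 0, -10],
    [1, 0, -15],
    [1, 0, -18],
    [1, 0, -18],
  ],
  delta_rot=[
    [0, 0, 0],
    [0, 0, 0],
    [0, 0, 0],
    [0, 0, 0],
    [0, 0, 0],
  ],
)

```text
time_s: 4.57
ee_pos: [516.7, -38.5, 32.1]
eef_rot: [[-0.218, 0.976, -0.002], [0.976, 0.218, 0.001], [0.001, -0.002, -1.0]]
wrist_force: [-0.5, -0.1, -0.5]
width: 0.004
grasp_force: 0.0
```

Run:
```python
from h import *
o=robot.get_obs(); print(o)
im=read_camera("side");im2=read_camera("scene")
a=cv2.resize(im[180:300,250:370,::-1],(400,400));b=cv2.resize(im2[150:270,300:420,::-1],(400,400))
cv2.imwrite("pics/s5.png",np.hstack([a,b]))
g=cv2.cvtColor(im2,cv2.COLOR_RGB2GRAY)
print("scene cols",[int(v) for v in g[180:215,361:367].mean(1)])
g=cv2.cvtColor(im,cv2.COLOR_RGB2GRAY)
print("side",[int(v) for v in g[200:240,311:316].mean(1)])
```

```text
{'time_s': 4.5667, 'qpos': array([-0.29,  0.63,  1.82, -0.  ,  0.69, -0.51]), 'dq': array([-0.  , -0.01, -0.01, -0.  ,  0.01,  0.  ]), 'effort': array([ -0.04, -39.56,  -9.  ,   0.03,   0.01,   0.  ]), 'ee_pos': array([516.71, -38.48,  32.09]), 'eef_rot': array([[-0.22,  0.98, -0.  ],
       [ 0.98,  0.22,  0.  ],
       [ 0.  , -0.  , -1.  ]]), 'wrist_force': array([-0.53, -0.1 , -0.54]), 'ft_torque': array([-0.03,  0.01, -0.01]), 'grasp_force': 0.0, 'width': 0.0037494984221822128}
scene cols [23, 23, 22, 23, 23, 22, 21, 20, 21, 20, 20, 18, 20, 18, 19, 19, 19, 18, 18, 23, 58, 100, 123, 121, 121, 121, 123, 124, 135, 150, 144, 132, 104, 52, 24]
side [38, 36, 38, 37, 38, 38, 40, 38, 36, 38, 38, 38, 38, 41, 40, 38, 39, 41, 40, 40, 40, 39, 40, 46, 61, 85, 107, 116, 120, 119, 120, 120, 119, 122, 120, 120, 122, 124, 122, 114]
```

Still no contact; the tip is now at about z = 64. I'll approach gradually.

Call:
apply_moves(
  claw=[1, 1, 1, 1],
  offset=[
    [0, 0, -3],
    [0, 0, -6],
    [0, 0, -7],
    [0, 0, -7],
  ],
  delta_rot=[
    [0, 0, 0],
    [0, 0, 0],
    [0, 0, 0],
    [0, 0, 0],
  ],
)

```text
time_s: 5.0
ee_pos: [517.3, -38.6, 25.8]
eef_rot: [[-0.218, 0.976, -0.001], [0.976, 0.218, 0.0], [0.0, -0.001, -1.0]]
wrist_force: [-0.0, -0.3, 0.3]
width: 0.006
grasp_force: 0.0
```

Call:
apply_moves(
  claw=[1, 1, 1, 1],
  offset=[
    [0, 0, -1],
    [0, 0, -2],
    [0, 0, -2],
    [0, 0, -2],
  ],
  delta_rot=[
    [0, 0, 0],
    [0, 0, 0],
    [0, 0, 0],
    [0, 0, 0],
  ],
)

```text
time_s: 5.33
ee_pos: [517.5, -38.7, 24.1]
eef_rot: [[-0.218, 0.976, 0.0], [0.976, 0.218, 0.0], [0.0, 0.0, -1.0]]
wrist_force: [1.1, 0.3, -0.2]
width: 0.013
grasp_force: 0.0
```

Call:
apply_moves(
  claw=[1, 1, 1, 1],
  offset=[
    [0, 0, -1],
    [0, 0, -2],
    [0, 0, -2],
    [0, 0, -2],
  ],
  delta_rot=[
    [0, 0, 0],
    [0, 0, 0],
    [0, 0, 0],
    [0, 0, 0],
  ],
)

```text
time_s: 5.67
ee_pos: [517.4, -38.7, 22.0]
eef_rot: [[-0.218, 0.976, -0.0], [0.976, 0.218, 0.0], [0.0, -0.0, -1.0]]
wrist_force: [-0.2, 0.4, 0.1]
width: 0.008
grasp_force: 0.0
```

Run:
```python
from h import *
o=robot.get_obs(); print(o["ee_pos"],o["wrist_force"])
im2=read_camera("scene");im=read_camera("side")
g=cv2.cvtColor(im2,cv2.COLOR_RGB2GRAY)
print("scene",[int(v) for v in g[190:215,361:367].mean(1)])
g=cv2.cvtColor(im,cv2.COLOR_RGB2GRAY)
print("side",[int(v) for v in g[215:245,311:316].mean(1)])
```

```text
[517.43 -38.68  22.04] [-0.19  0.36  0.15]
scene [19, 21, 21, 21, 19, 18, 17, 18, 18, 18, 16, 17, 16, 25, 49, 98, 120, 124, 135, 150, 145, 132, 105, 52, 23]
side [39, 39, 38, 38, 38, 37, 39, 39, 39, 39, 40, 39, 41, 50, 66, 86, 106, 119, 121, 121, 120, 122, 121, 123, 114, 102, 95, 90, 79, 70]
```

Call:
apply_moves(
  claw=[1, 1, 1, 1],
  offset=[
    [0, 0, -1],
    [0, 0, -2],
    [0, 0, -2],
    [0, 0, -2],
  ],
  delta_rot=[
    [0, 0, 0],
    [0, 0, 0],
    [0, 0, 0],
    [0, 0, 0],
  ],
)

```text
time_s: 6.1
ee_pos: [517.4, -38.7, 20.0]
eef_rot: [[-0.218, 0.976, -0.0], [0.976, 0.218, 0.0], [0.0, -0.0, -1.0]]
wrist_force: [0.2, -0.1, 0.5]
width: 0.003
grasp_force: 0.0
```

Call:
apply_moves(
  claw=[1, 1, 1, 1],
  offset=[
    [0, 0, -1],
    [0, 0, -1.5],
    [0, 0, -1.5],
    [0, 0, -1.5],
  ],
  delta_rot=[
    [0, 0, 0],
    [0, 0, 0],
    [0, 0, 0],
    [0, 0, 0],
  ],
)

```text
time_s: 6.43
ee_pos: [517.6, -38.7, 18.8]
eef_rot: [[-0.218, 0.976, 0.0], [0.976, 0.218, -0.0], [-0.0, 0.0, -1.0]]
wrist_force: [-0.6, 0.3, 1.8]
width: 0.004
grasp_force: 1.0
```

Contact begins at TCP z ≈ 19. I'll press on.

Call:
apply_moves(
  claw=[1, 1, 1, 1],
  offset=[
    [0, 0, -1],
    [0, 0, -1.5],
    [0, 0, -1.5],
    [0, 0, -1.5],
  ],
  delta_rot=[
    [0, 0, 0],
    [0, 0, 0],
    [0, 0, 0],
    [0, 0, 0],
  ],
)

```text
time_s: 6.77
ee_pos: [517.6, -38.7, 17.5]
eef_rot: [[-0.218, 0.976, 0.0], [0.976, 0.218, -0.0], [-0.0, 0.0, -1.0]]
wrist_force: [-0.7, 0.2, 6.2]
width: 0.005
grasp_force: 2.9
```

Call:
apply_moves(
  claw=[1, 1, 1, 1],
  offset=[
    [0, 0, -1],
    [0, 0, -1.5],
    [0, 0, -1.5],
    [0, 0, -1.5],
  ],
  delta_rot=[
    [0, 0, 0],
    [0, 0, 0],
    [0, 0, 0],
    [0, 0, 0],
  ],
)

```text
time_s: 7.1
ee_pos: [517.6, -38.7, 16.2]
eef_rot: [[-0.218, 0.976, 0.0], [0.976, 0.218, -0.0], [-0.0, 0.0, -1.0]]
wrist_force: [-1.6, 0.2, 8.1]
width: 0.004
grasp_force: 3.6
```

Call:
apply_moves(
  claw=[1, 1, 1, 1],
  offset=[
    [0, 0, -1],
    [0, 0, -1.5],
    [0, 0, -1.5],
    [0, 0, -1.5],
  ],
  delta_rot=[
    [0, 0, 0],
    [0, 0, 0],
    [0, 0, 0],
    [0, 0, 0],
  ],
)

```text
time_s: 7.43
ee_pos: [517.6, -38.7, 14.8]
eef_rot: [[-0.218, 0.976, 0.0], [0.976, 0.218, -0.0], [-0.0, 0.0, -1.0]]
wrist_force: [-1.1, 0.0, 8.0]
width: 0.007
grasp_force: 3.9
```

Run:
```python
from h import *
for i in range(3):
    o=robot.get_obs(); print(o["ee_pos"],o["wrist_force"]); read_camera("side")
```

```text
[517.61 -38.71  14.75] [-1.07  0.04  7.95]
[517.63 -38.71  14.78] [-1.5   0.3   6.89]
[517.63 -38.71  14.78] [-1.26  0.41  7.55]
```

The plate is pressed about 3 mm with 8 N. Now I'll push along the rail, direction (-0.218, 0.976).

Call:
apply_moves(
  claw=[1, 1, 1, 1, 1, 1, 1, 1, 1, 1, 1, 1],
  offset=[
    [0, 0, -0.6],
    [-0.2, 1, -0.6],
    [-0.4, 2, -0.6],
    [-0.9, 4, -0.6],
    [-1.3, 6, -0.6],
    [-1.7, 8, -0.6],
    [-2.2, 10, -0.6],
    [-2.6, 12, -0.6],
    [-3.1, 14, -0.6],
    [-3.5, 16, -0.6],
    [-3.9, 18, -0.6],
    [-4.4, 20, -0.6],
  ],
  delta_rot=[
    [0, 0, 0],
    [0, 0, 0],
    [0, 0, 0],
    [0, 0, 0],
    [0, 0, 0],
    [0, 0, 0],
    [0, 0, 0],
    [0, 0, 0],
    [0, 0, 0],
    [0, 0, 0],
    [0, 0, 0],
    [0, 0, 0],
  ],
)

```text
time_s: 8.58
ee_pos: [513.3, -19.1, 14.2]
eef_rot: [[-0.219, 0.976, 0.001], [0.976, 0.219, -0.001], [-0.001, 0.0, -1.0]]
wrist_force: [-1.5, -1.7, 8.7]
width: 0.005
grasp_force: 4.1
```

Run:
```python
from h import *
o=robot.get_obs(); print(o["ee_pos"],o["wrist_force"])
im=read_camera("wrist");o=robot.get_obs();cv2.imwrite("pics/w6.png",im[:,:,::-1])
g=cv2.cvtColor(im,cv2.COLOR_RGB2GRAY).astype(float)
print([int(v) for v in g[0:240,308:314].mean(1)]); print([int(v) for v in g[0:120,322:328].mean(1)])
```

```text
[513.25 -19.09  14.24] [-1.48 -1.66  8.73]
[96, 97, 110, 146, 185, 208, 215, 216, 217, 218, 218, 218, 212, 198, 173, 145, 121, 104, 98, 97, 97, 97, 101, 121, 158, 189, 201, 202, 203, 202, 203, 202, 203, 202, 202, 202, 202, 202, 202, 202, 202, 202, 202, 202, 202, 202, 202, 202, 202, 202, 202, 202, 202, 202, 202, 202, 202, 202, 202, 202, 202, 202, 202, 202, 202, 202, 202, 202, 202, 202, 202, 202, 202, 202, 201, 202, 201, 201, 201, 201, 201, 201, 201, 201, 201, 201, 201, 201, 201, 201, 201, 201, 201, 201, 201, 201, 201, 201, 201, 201, 201, 201, 201, 201, 201, 201, 201, 201, 201, 200, 201, 200, 200, 200, 200, 200, 200, 200, 200, 200, 200, 200, 200, 200, 200, 200, 200, 199, 193, 169, 122, 74, 51, 48, 48, 48, 48, 48, 48, 48, 47, 47, 47, 47, 47, 47, 47, 48, 54, 72, 103, 136, 162, 175, 176, 166, 150, 133, 115, 97, 81, 69, 61, 56, 54, 54, 54, 54, 54, 54, 54, 54, 54, 54, 54, 53, 53, 53, 54, 54, 57, 62, 71, 85, 105, 126, 147, 165, 178, 182, 174, 154, 125, 90, 60, 45, 41, 41, 40, 41, 40, 40, 40, 40, 41, 41, 40, 40, 40, 40, 40, 40, 40, 40, 40, 40, 40, 42, 55, 84, 114, 129, 129, 130, 138, 148, 152, 149, 140, 133, 138, 148, 152, 152, 152, 152, 146, 125, 88, 58]
[132, 133, 133, 132, 133, 133, 133, 133, 133, 134, 133, 134, 134, 134, 134, 133, 133, 134, 133, 134, 134, 134, 133, 134, 134, 134, 133, 134, 134, 134, 134, 134, 133, 133, 133, 134, 134, 134, 134, 134, 134, 134, 134, 134, 134, 134, 134, 134, 134, 134, 134, 134, 134, 134, 133, 134, 134, 134, 134, 134, 134, 134, 133, 134, 134, 133, 133, 134, 133, 134, 134, 133, 134, 134, 134, 133, 133, 133, 134, 133, 134, 133, 133, 133, 133, 133, 132, 132, 135, 146, 169, 190, 198, 199, 200, 199, 199, 199, 199, 199, 199, 199, 199, 199, 199, 199, 199, 199, 199, 199, 199, 199, 199, 199, 199, 199, 199, 199, 199, 199]
```

Run:
```python
from h import *
o=robot.get_obs()
u=np.array([-0.218,0.976,0])
pts={n:ray("wrist",(325,r),z,o) for n,r,z in [("strip",90.3,57),("nose",130,43),("lip",226.5,59-3)]}
for n in pts: print(n,pts[n],(pts[n]-o["ee_pos"])@u)
print("gap",(pts["strip"]-pts["nose"])@u+29)
```

```text
strip [492.49  72.46  57.  ] 93.4834878212269
nose [497.    52.82  43.  ] 73.32724135959158
lip [508.67   1.03  56.  ] 20.234992709211475
gap 49.156246461635334
```

There is no slip: the carriage moved 20 mm and the gap is now about 49 mm, which agrees with the earlier 69. I'll continue.

Call:
apply_moves(
  claw=[1, 1, 1, 1, 1, 1, 1, 1, 1, 1, 1, 1],
  offset=[
    [-0.4, 2, 0],
    [-0.9, 4, 0],
    [-1.3, 6, 0],
    [-1.7, 8, 0],
    [-2.2, 10, 0],
    [-2.6, 12, 0],
    [-3.1, 14, 0],
    [-3.5, 16, 0],
    [-3.9, 18, 0],
    [-4.4, 20, 0],
    [-4.8, 22, 0],
    [-5.2, 24, 0],
  ],
  delta_rot=[
    [0, 0, 0],
    [0, 0, 0],
    [0, 0, 0],
    [0, 0, 0],
    [0, 0, 0],
    [0, 0, 0],
    [0, 0, 0],
    [0, 0, 0],
    [0, 0, 0],
    [0, 0, 0],
    [0, 0, 0],
    [0, 0, 0],
  ],
)

```text
time_s: 9.63
ee_pos: [507.8, 5.0, 14.2]
eef_rot: [[-0.219, 0.976, 0.0], [0.976, 0.219, -0.001], [-0.001, -0.0, -1.0]]
wrist_force: [-1.7, -1.3, 7.5]
width: 0.009
grasp_force: 4.1
```

Call:
apply_moves(
  claw=[1, 1, 1, 1, 1, 1, 1, 1, 1, 1],
  offset=[
    [-0.4, 2, 0],
    [-0.9, 4, 0],
    [-1.3, 6, 0],
    [-1.7, 8, 0],
    [-2.2, 10, 0],
    [-2.6, 12, 0],
    [-3.1, 14, 0],
    [-3.5, 16, 0],
    [-3.9, 18, 0],
    [-3.9, 18, 0],
  ],
  delta_rot=[
    [0, 0, 0],
    [0, 0, 0],
    [0, 0, 0],
    [0, 0, 0],
    [0, 0, 0],
    [0, 0, 0],
    [0, 0, 0],
    [0, 0, 0],
    [0, 0, 0],
    [0, 0, 0],
  ],
)

```text
time_s: 10.47
ee_pos: [503.7, 23.4, 14.1]
eef_rot: [[-0.219, 0.976, -0.0], [0.976, 0.219, -0.0], [-0.0, -0.0, -1.0]]
wrist_force: [-1.7, -0.8, 7.5]
width: 0.001
grasp_force: 4.1
```

```bash
cat > gap.py <<'E'
from h import *
o=robot.get_obs(); print(o["ee_pos"],o["wrist_force"])
im=read_camera("wrist");cv2.imwrite("pics/w_last.png",im[:,:,::-1]);o=robot.get_obs()
g=cv2.cvtColor(im,cv2.COLOR_RGB2GRAY).astype(float)
a=g[0:240,308:314].mean(1); b=g[0:160,322:328].mean(1)
u=np.array([-0.218,0.976,0])
rn=[r for r in range(60,200) if a[r]>120>=a[r+1]]; rs=[r for r in range(5,150) if b[r]<165<=b[r+1]]
print(rn,rs)
R=lambda r,z:ray("wrist",(325,r),z,o)@u
if rn: print("nose-TCP",R(rn[0],43)-o["ee_pos"]@u)
if rn and rs: print("gap",R(rs[0],57)-R(rn[0],43)+29)
E
python3 gap.py
```

```text
[503.67  23.39  14.15] [-1.7  -0.8   7.49]
[61, 69, 130, 157, 192] []
nose-TCP 108.56818841956847
```

The nose is at row 130, so the finger still hasn't slipped. It has travelled 63.6 mm and about 5.5 mm remain. Now slow approaches, watching the force.

Call:
apply_moves(
  claw=[1, 1, 1, 1, 1, 1],
  offset=[
    [-0.2, 0.8, 0],
    [-0.4, 1.6, 0],
    [-0.5, 2.4, 0],
    [-0.7, 3.2, 0],
    [-0.8, 3.6, 0],
    [-0.8, 3.6, 0],
  ],
  delta_rot=[
    [0, 0, 0],
    [0, 0, 0],
    [0, 0, 0],
    [0, 0, 0],
    [0, 0, 0],
    [0, 0, 0],
  ],
)

```text
time_s: 11.02
ee_pos: [502.9, 26.7, 14.1]
eef_rot: [[-0.219, 0.976, -0.0], [0.976, 0.219, -0.0], [-0.0, -0.0, -1.0]]
wrist_force: [-1.7, -1.7, 7.7]
width: 0.003
grasp_force: 4.1
```

Call:
apply_moves(
  claw=[1, 1, 1, 1],
  offset=[
    [-0.1, 0.5, 0],
    [-0.2, 1, 0],
    [-0.2, 1, 0],
    [-0.2, 1, 0],
  ],
  delta_rot=[
    [0, 0, 0],
    [0, 0, 0],
    [0, 0, 0],
    [0, 0, 0],
  ],
)

```text
time_s: 11.35
ee_pos: [502.7, 27.6, 14.1]
eef_rot: [[-0.219, 0.976, -0.0], [0.976, 0.219, -0.0], [-0.0, -0.0, -1.0]]
wrist_force: [-2.3, -1.4, 7.5]
width: 0.006
grasp_force: 4.1
```

Call:
apply_moves(
  claw=[1, 1, 1, 1],
  offset=[
    [-0.1, 0.5, 0],
    [-0.2, 1, 0],
    [-0.2, 1, 0],
    [-0.2, 1, 0],
  ],
  delta_rot=[
    [0, 0, 0],
    [0, 0, 0],
    [0, 0, 0],
    [0, 0, 0],
  ],
)

```text
time_s: 11.68
ee_pos: [502.5, 28.7, 14.1]
eef_rot: [[-0.219, 0.976, -0.0], [0.976, 0.219, -0.0], [-0.0, -0.0, -1.0]]
wrist_force: [-2.3, -0.6, 7.9]
width: 0.005
grasp_force: 4.1
```

Call:
apply_moves(
  claw=[1, 1, 1, 1],
  offset=[
    [-0.1, 0.5, 0],
    [-0.2, 1, 0],
    [-0.2, 1, 0],
    [-0.2, 1, 0],
  ],
  delta_rot=[
    [0, 0, 0],
    [0, 0, 0],
    [0, 0, 0],
    [0, 0, 0],
  ],
)

```text
time_s: 12.02
ee_pos: [502.3, 29.7, 14.1]
eef_rot: [[-0.219, 0.976, -0.0], [0.976, 0.219, -0.0], [-0.0, -0.0, -1.0]]
wrist_force: [-2.8, -0.9, 8.3]
width: 0.005
grasp_force: 4.1
```

Call:
apply_moves(
  claw=[1, 1, 1, 1],
  offset=[
    [-0.1, 0.5, 0],
    [-0.2, 1, 0],
    [-0.2, 1, 0],
    [-0.2, 1, 0],
  ],
  delta_rot=[
    [0, 0, 0],
    [0, 0, 0],
    [0, 0, 0],
    [0, 0, 0],
  ],
)

```text
time_s: 12.35
ee_pos: [502.3, 29.8, 14.2]
eef_rot: [[-0.22, 0.976, -0.0], [0.976, 0.22, -0.002], [-0.002, -0.0, -1.0]]
wrist_force: [-1.3, -5.0, 8.4]
width: 0.002
grasp_force: 4.1
```

```bash
python3 gap.py
```

```text
[502.29  29.8   14.16] [-1.34 -5.05  8.35]
[76, 85, 130, 158, 192] []
nose-TCP 101.33255455142388
```

The push force rose to 5 N and the arm stopped advancing, so the nose is on the stop pin at 70 mm of travel. I'll lift straight up.

Call:
apply_moves(
  claw=[1, 1, 1, 1, 1, 1, 1, 1, 1, 1, 1, 1],
  offset=[
    [0, 0, 0],
    [0, 0, 0],
    [0, 0, 1],
    [0, 0, 2],
    [0, 0, 3],
    [0, 0, 4],
    [0, 0, 5],
    [0, 0, 8],
    [0, 0, 16],
    [0, 0, 30],
    [0, 0, 45],
    [0, 0, 60],
  ],
  delta_rot=[
    [0, 0, 0],
    [0, 0, 0],
    [0, 0, 0],
    [0, 0, 0],
    [0, 0, 0],
    [0, 0, 0],
    [0, 0, 0],
    [0, 0, 0],
    [0, 0, 0],
    [0, 0, 0],
    [0, 0, 0],
    [0, 0, 0],
  ],
)

```text
time_s: 13.4
ee_pos: [502.1, 31.3, 74.1]
eef_rot: [[-0.218, 0.976, -0.001], [0.976, 0.218, 0.001], [0.001, -0.001, -1.0]]
wrist_force: [-0.3, -0.8, 0.0]
width: 0.007
grasp_force: 0.0
```

Call:
apply_moves(
  claw=[1, 1, 1, 1, 1, 1],
  offset=[
    [0, 0, 30],
    [0, 0, 60],
    [0, 0, 90],
    [0, 0, 110],
    [0, 0, 110],
    [0, 0, 110],
  ],
  delta_rot=[
    [0, 0, 0],
    [0, 0, 0],
    [0, 0, 0],
    [0, 0, 0],
    [0, 0, 0],
    [0, 0, 0],
  ],
)

```text
time_s: 13.9
ee_pos: [503.1, 31.1, 184.9]
eef_rot: [[-0.219, 0.976, 0.003], [0.976, 0.219, -0.0], [-0.001, 0.003, -1.0]]
wrist_force: [0.2, -0.7, 0.1]
width: 0.0
grasp_force: 0.0
```

Run:
```python
from h import *
o=robot.get_obs(); print(o["ee_pos"],o["wrist_force"])
a=read_camera("wrist")[40:260,260:400,::-1]; b=read_camera("scene")[170:300,240:410,::-1]
cv2.imwrite("pics/fin.png",np.hstack([cv2.resize(a,(286,450)),cv2.resize(b,(510,450))]))
```

```text
[503.07  31.14 184.86] [ 0.16 -0.71  0.06]
```

View pics/fin.png

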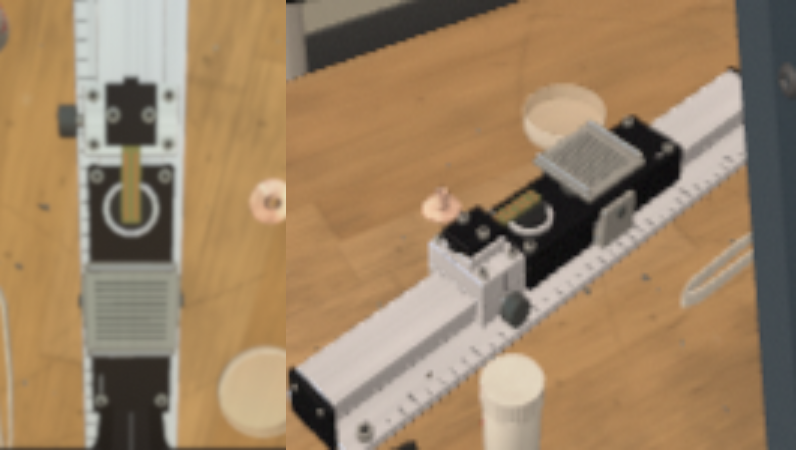

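The final view shows the nose at row 165, against the bracket front at about row 155 with the pin's 5 mm standout between. The strip ends over the disc at (130,222), just past its centre. The plate is up, and the vial, dish, flange and tweezers look undisturbed. Handing in.

```bash
python3 -c "
from cell import robot
print(robot.job_done())"
```

```text
the job is handed in; nothing more can be done
None
```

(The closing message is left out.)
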